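# Lock the air coupler on the parts counter

### The job

A brass plug has been pushed into the air coupler with the red collar; now lock it: pull the red collar straight up against its spring, turn it clockwise (seen from above) until the white line on the collar points at the white line on the base, then let it spring back down fully home and let go. Leave the blue and the yellow couplers as they are.

Things in the scene. Friction and masses are not known exactly. Their poses are not given: they have to be found in the camera images.
- red_grip (a point): Red collar, brass plug in its middle. Point on its vertical axis at grip height, 75 mm above the counter when down; moves with it. Grip block 56 mm along x, 30 mm along y (flat sides, gripped from above), from 25 mm below to 15 mm above this point; under it a flange 72 mm across. Plug top 31 mm above this point when down (plug does not rise). z up; the white line is at its -x end.
- red_turn (a joint): Turn of the red collar, rad, growing clockwise from above, stops at 0 and 1.26. Down, its lugs sit in the open notch (0 to 0.30, the start) or the lock notch (0.84 to 1.26; white lines meet at 1.05). A tooth between blocks turning unless it is pulled up over 10 mm (15 is ample; travel 22 mm); let go there, it rests on the tooth. Spring 5 N when down, 11 N at 22 mm; weight about 2 N.
- blue_grip (a point): The like point on the blue collar of another coupler of the same size, without a plug; leave it alone. Every coupler has a base bolted to the counter: a 124 mm square foot and a round body 116 mm across, 30 mm tall, with a short white line on its top that marks the locked direction.
- yellow_grip (a point): The like point on the yellow collar of a third coupler of the same size, without a plug; leave it alone.
Things that resemble listed ones, but are neither listed nor needed, are in the scene too. Leave any green, pink or purple look-alike of the part that bears red_grip alone.

How it is judged:
On the way, in this order (a step that is already met when the one before it is completed fails the run):
1. the red collar is pulled up at least 8 mm, still at its open place (height (world z) of red_grip above 0.083 m and value of joint red_turn below 0.5 rad).
2. the red collar is turned to the lock notch while pulled up (height (world z) of red_grip above 0.081 m and value of joint red_turn above 0.8 rad).
At the end, for the whole second after the job is handed in: The red collar is down again (its grip point less than 78 mm above the counter, within 3 mm of fully home) in the lock notch (turn above 0.82 rad, the white lines meeting within about 12 degrees), at rest and let go (value of joint red_turn above 0.82 rad and height (world z) of red_grip below 0.078 m and velocity of joint red_turn below 0.05 rad/s); the robot touches nothing.
It fails at once if the blue collar was pulled more than 6 mm (distance of blue_grip from where it was at the start of the episode above 0.006 m).
It fails at once if the yellow collar was pulled more than 6 mm (distance of yellow_grip from where it was at the start of the episode above 0.006 m).
It also fails if it takes over 35 s, if anything falls off the work surface, if the arm or the gripper's body presses on something with over 40 N, if the wrist force passes 120 N, or if a joint passes its speed limit or range.

### The arm

A 7-joint arm with a two-finger parallel gripper is mounted at the origin on the work surface. World frame = base frame: x ahead of the robot, y to its left, z up, the work surface at z = 0. Lengths are in m, angles in rad, forces in N, time in s.
With the tool pointing down it reaches from about 0.425 to 0.925 m from the base axis. Payload 6.8 kg.
Tool frame: the origin (TCP) lies between the finger pads; the fingertips stand r.tip_reach ahead of it and the grasp point (between the pads) lies 11 mm behind it (r.tip_reach is the distance from the TCP to the fingertips, in m); z points along the fingers, y is the direction in which the jaws open and shut (so a half turn about z gives the same grasp; the last joint's range is limited). The gripper opens to 85 mm and grips with 20 to 120 N. Pads are 22 mm wide; open, the fingers measure 114 mm over their backs; the gripper's body (76 mm by 85 mm) begins 54 mm behind the grasp point. The pads swing forward as they close: fully open they stand 13 mm farther back than shut.
Start: joints at [1.025, 0.477, 0.022, 1.555, -0.011, 1.109, -0.083], TCP at [0.286, -0.611, 0.239] pointing down, gripper open.
Joint ranges: [-2.96, 2.96], [-0.34, 2.1], [-1.41, 1.46], [0.24, 2.44], [-1.37, 4.51], [0.17, 1.92], [-2.96, 2.96]. Speed limits (rad/s): [2.39, 2.39, 3.14, 3.14, 3.14, 3.14, 3.14].

### API

Orientations are given as a rotation vector (axis times angle).
In Python, from bench import r, eyes, spotter gives the robot as it stands.
- The arm moves only by the tool carry_out, never from a script. Its argument "series" is text: rows parted by semicolons, each of 5 numbers parted by spaces: the shift along the tool's x, y, z in cm, then the turn about the tool's z in rad, then the opening, from 0 (shut) to 1 (fully open). In form: x y z yaw gripper; .... A call has 1 to 8 rows; each row shifts and turns the commanded pose from where the row before left it, along the tool's axes as they then stand; what a row does not reach is not made up. A row lasts 1/8 s, in which the tool goes at most 62.5 mm and 10.7 degrees, less where a joint would pass 70% of its speed; a pose out of reach is approached as far as the arm can. A call with a gripper value outside its range is refused whole. The fingers move at their own pace and stop on an object; "grip_force" is the grip in N (left out, the last holds). Time passes only in rows, so rows that do not move let the fingers close. It gives the time, the measured TCP pose, the force and the opening at its end, in the units of the state.
- r.get_obs(): the state, without advancing time (a new reading comes with each control period).
- eyes.grab_frame(name): name is "scene" or "top" or "wrist"; returns a dict with "color" (480x640x3 uint8, blue, green, red), "intrinsics" (3x3 intrinsics, pixels), "D" ([k1, k2, p1, p2, k3] as OpenCV has them; the pictures are not rectified), "R" (3x3) and "t" (3): a world point X has camera coordinates R X + t; the wrist camera has in their place "T_tool_cam" (4x4, takes a point from camera to tool coordinates, whose origin is the TCP and whose axes are the flange's). Camera axes: x right, y down, z forward; pixel columns grow to the right and rows downward; lengths in m; the calibration is good to about 2 mm. A picture is of the moment at which its call begins: read the wrist's pose just before it. There is no depth.
- r.hand_in(): hands the job in, once; it reports no verdict.
Trained networks look in a picture, given as the dict that the camera call returned (one of the last four; its "shot" number tells which), for a name from the list of things; names that differ only in an ending like _2 or _b are one class to them, and where a whole thing is asked for, a point or a joint stands for the part that bears it (a point fixed in the world has none). Each returns a list of dicts, best first, with "confidence" (0 to 1); they miss things now and then, are a little off and sometimes report something else, mostly with a low value. They report only what shows in the picture. A call takes as long as a camera call. They do not tell look-alikes from the thing itself.
- spotter.search_frame(picture, query): "uv" ([column, row] in pixels, amid what is visible of it).
- spotter.trace(picture, query): "pixels" (480x640 bool, what is visible of it) and "uv" ([column, row] in pixels, amid what is visible of it).
- spotter.mark_of(picture, query): "uv" ([column, row] in pixels: a listed point, or the origin of a listed thing).
The state is a dict: "clock": time; "joints": joint angles; "qvel": joint speeds; "tau": joint torques, N m; "tcp_pos": TCP position; "orientation": TCP orientation; "contact_force": force on the tool from outside, world axes, zero at the start; "moment": the same for the moment, N m; "grip_width": finger opening in m.
Only numpy, scipy, OpenCV 4.12 (cv2) and the standard library are available. Lean on these libraries where they do the work, as an engineer would, in place of code of your own. Each camera call takes 0.05 s, during which the arm holds its last target.

## Working session

There is one attempt and no reset: what is moved stays moved. The work goes in short steps, Python scripts to look and compute and a tool call to move; the robot and the scene stay as the last step left them, time stands still between calls to the robot, and variables do not carry over. Pictures are saved under pics/ and viewed, and the job is handed in when it is done.

Besides the shell and the picture viewer there is one more tool, called after "Request:" as a command line: name --argument value ..., lists and objects as JSON in quotes. carry_out: Moves the arm, as the interface text tells. Its arguments: {"type":"object","properties":{"series":{"type":"string"},"grip_force":{"type":"number"}},"required":["series"]}

```bash
mkdir -p pics; ls
python3 - <<'E'
from bench import r, eyes, spotter
import cv2
o=r.get_obs(); print({k:o[k] for k in o}); print(r.tip_reach)
for n in ["scene","top"]:
    p=eyes.grab_frame(n); cv2.imwrite(f"pics/{n}0.png",p["color"])
    print(n,p["intrinsics"],p["D"],p["R"],p["t"])
    for q in ["red_grip","blue_grip","yellow_grip"]:
        print(q,[(x["uv"],x["confidence"]) for x in spotter.mark_of(p,q)])
E
```

```text
pics
{'clock': 0.0, 'joints': array([ 1.02486964,  0.47778591,  0.0223616 ,  1.55644745, -0.01151115,
        1.10932434, -0.08311329]), 'qvel': array([ 0.00107839,  0.00016412,  0.00018599,  0.00108311,  0.00103541,
        0.00084139, -0.00127917]), 'tau': array([-7.91177281e-04, -5.96459734e+01,  1.60778940e+00, -2.81204689e+01,
        1.24992180e-02,  9.30501177e-03,  6.39285463e-05]), 'tcp_pos': array([ 0.28591175, -0.6108133 ,  0.23833734]), 'orientation': array([-3.06490457e+00, -6.81850173e-01,  8.33510377e-04]), 'contact_force': array([-0.22652222,  1.34877158, -0.19995406]), 'moment': array([ 0.02834136,  0.01063925, -0.01988686]), 'grip_width': 0.08543211411344868}
0.008
scene [[457.78388223   0.         321.3171934 ]
 [  0.         457.78388223 244.08714653]
 [  0.           0.           1.        ]] [0.00335819 0.         0.         0.         0.        ] [[ 0.37457954  0.92708928 -0.01398702]
 [ 0.6212579  -0.26215304 -0.73845407]
 [-0.68827959  0.26792024 -0.6741587 ]] [-0.18964088 -0.21099784  1.17720251]
red_grip [([472.2, 243.4], 0.77), ([435.2, 179.8], 0.58), ([180.1, 221.8], 0.57), ([331.4, 205.7], 0.56)]
blue_grip [([349.2, 300.4], 0.79)]
yellow_grip [([174.5, 317.0], 0.94)]
top [[482.54980236   0.         319.42054456]
 [  0.         482.54980236 238.00311227]
 [  0.           0.           1.        ]] [0.00410062 0.         0.         0.         0.        ] [[-0.01655019 -0.999822    0.00905819]
 [-0.99474207  0.01554903 -0.10122471]
 [ 0.10106584 -0.01068585 -0.99482235]] [0.02473097 0.45210576 0.80545271]
red_grip [([123.1, 304.6], 0.92), ([159.2, 178.3], 0.91), ([276.6, 306.4], 0.64), ([458.2, 341.8], 0.61)]
blue_grip [([317.9, 155.6], 0.59)]
yellow_grip [([477.7, 199.6], 0.69)]
```

View pics/scene0.png

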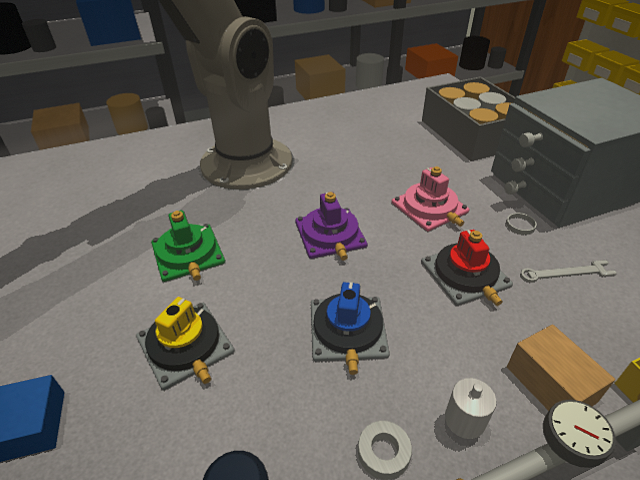

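View pics/top0.png

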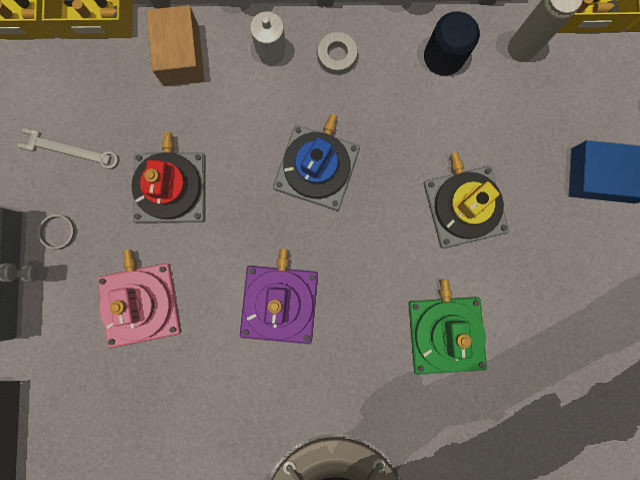

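The red-class candidates in the top view are red (159,178), pink (123,304), purple (276,306) and green (458,342). By colour and black base it must be the red one, which is scene (472,243). I'll triangulate it and check a close crop.

```bash
cat > h.py <<'E'
import numpy as np, cv2
def ray(p,uv):
    x=cv2.undistortPoints(np.array([[uv]],float),p["intrinsics"],p["D"])[0,0]
    R=np.array(p["R"]);t=np.array(p["t"]).ravel()
    d=R.T@np.array([x[0],x[1],1]); c=-R.T@t
    return c,d/np.linalg.norm(d)
def atz(p,uv,z):
    c,d=ray(p,uv); return c+d*(z-c[2])/d[2]
def tri(rays):
    A=sum(np.eye(3)-np.outer(d,d) for c,d in rays); b=sum((np.eye(3)-np.outer(d,d))@c for c,d in rays)
    return np.linalg.solve(A,b)
def proj(p,X):
    return cv2.projectPoints(np.array(X,float).reshape(-1,3),cv2.Rodrigues(np.array(p["R"]))[0],np.array(p["t"],float),p["intrinsics"],np.array(p["D"]))[0].reshape(-1,2)
E
python3 - <<'E'
from bench import r, eyes, spotter
from h import *
ps={n:eyes.grab_frame(n) for n in ["scene","top"]}
a,b=(472.2,243.4),(159.2,178.3)
print(tri([ray(ps["scene"],a),ray(ps["top"],b)]), atz(ps["scene"],a,.075),atz(ps["top"],b,.075))
ims=[]
for n,(u,v) in (("scene",(470,262)),("top",(168,180))):
    c=ps[n]["color"][v-50:v+50,u-50:u+50]; ims.append(cv2.resize(c,(400,400),interpolation=cv2.INTER_CUBIC))
cv2.imwrite("pics/crop0.png",np.hstack(ims))
E
```

```text
[0.54788724 0.27552441 0.07890915] [0.54467279 0.27938139 0.075     ] [0.54856193 0.276335   0.075     ]
```

View pics/crop0.png

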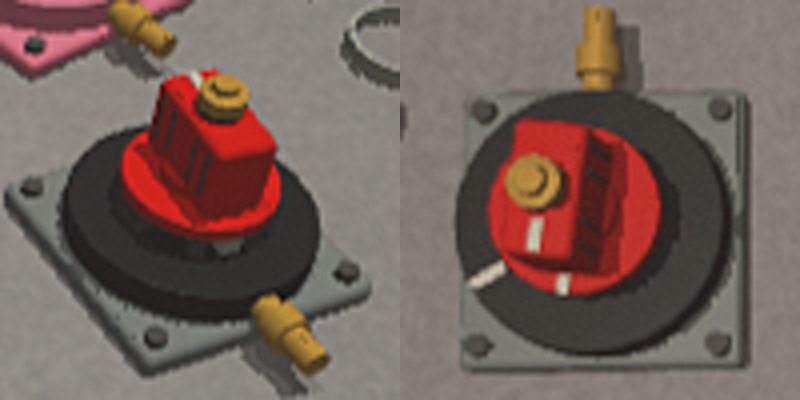

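The crop confirms the choice: red collar with a brass plug on a black base. The collar line points at about 6 o'clock and the base line at about 8 o'clock, so the lock turn is clockwise. Next I move above it, roughly, at z of about 0.25.

Request:
carry_out --series "4.6 -3.5 -0.2 0 1;4.6 -3.5 -0.2 0 1;4.6 -3.5 -0.2 0 1;4.6 -3.5 -0.2 0 1;4.6 -3.5 -0.2 0 1;4.6 -3.5 -0.2 0 1;4.6 -3.5 0 0 1;4.6 -3.5 0 0 1"

```text
clock: 1.5
tcp_pos: [0.5015, -0.2001, 0.2517]
orientation: [3.066, 0.682, 0.001]
contact_force: [1.3, -1.3, 0.0]
grip_width: 0.0852
```

Request:
carry_out --series "2.6 -5 0 0 1;2.6 -5 0 0 1;2.6 -5 0 0 1;2.6 -5 0 0 1;2.6 -5 0 0 1;2.6 -5 0 0 1;2.6 -5 0 0 1;2.6 -5 0 0 1"

```text
clock: 2.5
tcp_pos: [0.5197, 0.2503, 0.2516]
orientation: [3.067, 0.681, 0.001]
contact_force: [1.0, 0.7, 0.6]
grip_width: 0.0857
```

Request:
carry_out --series "0 0 0 -0.18 1;0 0 0 -0.18 1;0 0 0 -0.18 1;0 0 0 -0.18 1;0 0 0 -0.18 1;0 0 0 -0.18 1;0 0 0 -0.18 1;0 0 0 -0.18 1"

```text
clock: 3.5
tcp_pos: [0.5197, 0.2486, 0.2514]
orientation: [1.848, 2.54, 0.0]
contact_force: [0.2, -0.5, -0.8]
grip_width: 0.0854
```

Request:
carry_out --series "0 0 0 -0.18 1;0 0 0 -0.18 1;0 0 0 -0.18 1;0 0 0 -0.18 1;0 0 0 -0.18 1;0 0 0 -0.18 1;0 0 0 0 1;0 0 0 0 1"

```text
clock: 4.5
tcp_pos: [0.5197, 0.2486, 0.2513]
orientation: [0.294, 3.128, -0.0]
contact_force: [-1.0, 0.2, -0.2]
grip_width: 0.0855
```

Run:
```python
from bench import r, eyes, spotter
from h import *
from scipy.spatial.transform import Rotation as Ro
o=r.get_obs(); print(o["clock"],o["joints"],o["tcp_pos"],o["contact_force"])
Rt=Ro.from_rotvec(o["orientation"]).as_matrix(); print(Rt)
p=eyes.grab_frame("wrist"); cv2.imwrite("pics/w1.png",p["color"]); print(p["T_tool_cam"])
T=np.eye(4);T[:3,:3]=Rt;T[:3,3]=o["tcp_pos"]
W=T@np.array(p["T_tool_cam"]); p["R"]=W[:3,:3].T; p["t"]=-W[:3,:3].T@W[:3,3]
import pickle; pickle.dump(p,open("w1.pkl","wb"))
for x in spotter.mark_of(p,"red_grip"): print(x["uv"],x["confidence"],atz(p,x["uv"],.075))
```

```text
4.5 [ 0.14896854  0.45227128 -0.92636749  1.73813548  0.39290453  1.14977196
  0.48961618] [0.5196759  0.24856593 0.25130981] [-0.97045092  0.17333817 -0.17029206]
[[-9.82462446e-01  1.86460547e-01  7.80847966e-05]
 [ 1.86460545e-01  9.82462449e-01 -3.48066446e-05]
 [-8.32054465e-05 -1.96364875e-05 -9.99999996e-01]]
[[-3.28897079e-04 -9.56775047e-01 -2.90828817e-01  7.37295510e-02]
 [ 9.99999943e-01 -3.37348120e-04 -2.10804309e-05 -1.34191883e-03]
 [-7.79413242e-05 -2.90828807e-01  9.56775104e-01 -1.34275434e-01]
 [ 0.00000000e+00  0.00000000e+00  0.00000000e+00  1.00000000e+00]]
[55.4, 18.9] 0.94 [0.3396506  0.08679935 0.075     ]
[359.2, 238.5] 0.86 [0.54768614 0.27927834 0.075     ]
```

View pics/w1.png

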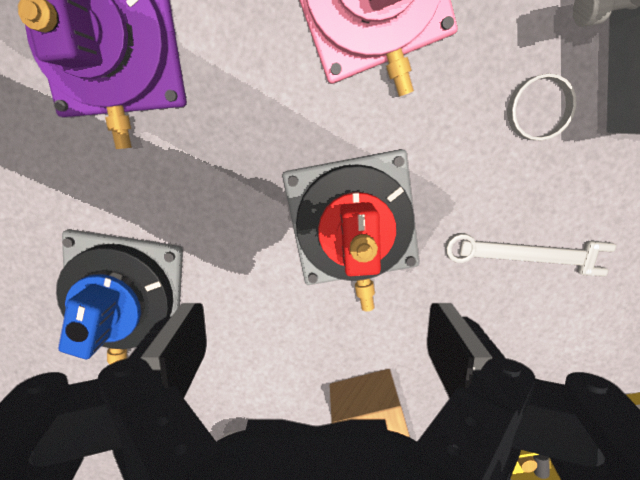

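The wrist view shows red at (359,238) with its line pointing image-up, the base line to the upper right at (396,193), and blue at (90,310) lower left. I'll overlay a model to refine the yaw and centre.

Run:
```python
import pickle
from h import *
p=pickle.load(open("w1.pkl","rb"))
pl=atz(p,(363,247),.106); l1=atz(p,(361,222),.090); l2=atz(p,(356,198),.050); bl=atz(p,(396,193),.030+.0)
print("plug",pl,"blockline",l1,"flangeline",l2,"base",bl)
c=np.array([.5477,.277,0])
for q in (l1,l2,bl):
    d=q-c; print(np.arctan2(-d[1],-d[0]),np.hypot(*d[:2]))
def draw(im,c,yaw,s):
    for z,col in ((.09,(0,255,0)),(.05,(255,255,0))):
        P=[]
        for a,b in ((-.028,-.015),(.028,-.015),(.028,.015),(-.028,.015)):
            P.append([c[0]+a*np.cos(yaw)-b*np.sin(yaw),c[1]+a*np.sin(yaw)+b*np.cos(yaw),z])
        cv2.polylines(im,[np.int32((proj(p,P)-o0)*s)],True,col,1)
    t=np.linspace(0,6.28,60)
    for rr,z in ((.036,.05),(.058,.03)):
        cv2.polylines(im,[np.int32((proj(p,np.c_[c[0]+rr*np.cos(t),c[1]+rr*np.sin(t),0*t+z])-o0)*s)],True,(255,0,255),1)
o0=np.array([280,145]); s=4
cr=cv2.resize(p["color"][145:290,280:430],None,fx=s,fy=s,interpolation=cv2.INTER_CUBIC)
draw(cr,c,-.187,s); cv2.imwrite("pics/ov1.png",cr)
```

```text
plug [0.54499653 0.27928344 0.106     ] blockline [0.52938871 0.28195793 0.09      ] flangeline [0.51777813 0.28379705 0.05      ] base [0.52431405 0.32305535 0.03      ]
-0.26441820554282597 0.018970616300257027
-0.2233693699113302 0.03068416357394824
-1.1009447929276814 0.05165266266580216
```

View pics/ov1.png

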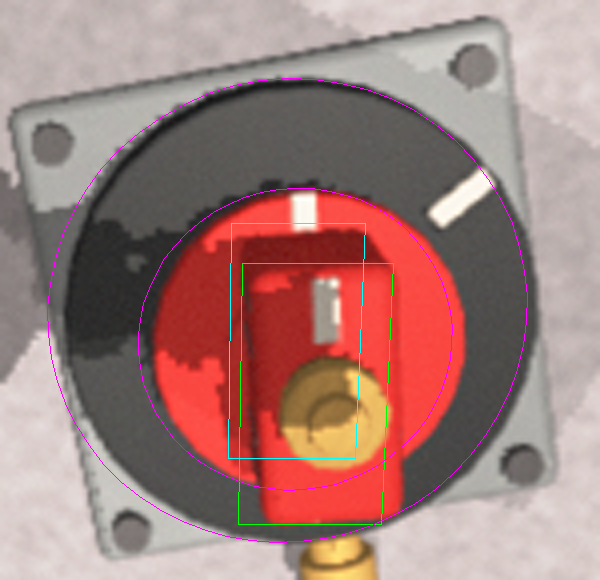

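Run:
```python
import pickle
from h import *
p=pickle.load(open("w1.pkl","rb"))
def draw(im,c,yaw,s):
    for z,col in ((.09,(0,255,0)),(.05,(255,255,0))):
        P=[]
        for a,b in ((-.028,-.015),(.028,-.015),(.028,.015),(-.028,.015)):
            P.append([c[0]+a*np.cos(yaw)-b*np.sin(yaw),c[1]+a*np.sin(yaw)+b*np.cos(yaw),z])
        cv2.polylines(im,[np.int32((proj(p,P)-o0)*s)],True,col,1)
    t=np.linspace(0,6.28,60)
    for rr,z in ((.036,.05),(.058,.03)):
        cv2.polylines(im,[np.int32((proj(p,np.c_[c[0]+rr*np.cos(t),c[1]+rr*np.sin(t),0*t+z])-o0)*s)],True,(255,0,255),1)
o0=np.array([280,145]); s=4
cr=cv2.resize(p["color"][145:290,280:430],None,fx=s,fy=s,interpolation=cv2.INTER_CUBIC)
draw(cr,np.array([.548,.2797,0]),-.11,s); cv2.imwrite("pics/ov2.png",cr)
```

```text
(no output)
```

View pics/ov2.png

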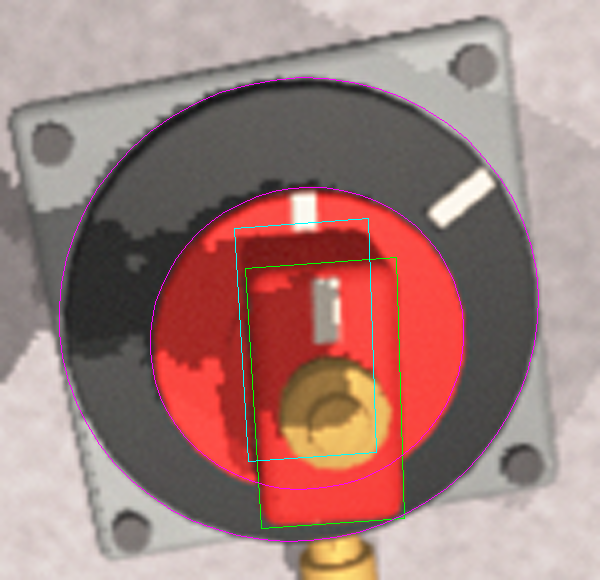

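The overlay fits with centre (0.548, 0.280) and yaw -0.11, so I'm going to align and descend.

Request:
carry_out --series "-2.2 3.6 0 0 1;0 0 0 -0.075 1;0 0 4 0 1;0 0 4 0 1;0 0 3 0 1;0 0 2 0 1;0 0 0 0 1;0 0 0 0 1" --grip_force 50

```text
clock: 5.6
tcp_pos: [0.5484, 0.2808, 0.1225]
orientation: [0.171, 3.135, 0.002]
contact_force: [-0.3, -0.4, 0.3]
grip_width: 0.0852
```

Run:
```python
from bench import r, eyes
import cv2,numpy as np
o=r.get_obs(); print(o["clock"],o["joints"],o["tcp_pos"],o["orientation"],o["contact_force"])
a=eyes.grab_frame("wrist")["color"]; b=eyes.grab_frame("scene")["color"][160:320,380:560]
cv2.imwrite("pics/w2.png",np.hstack([cv2.resize(a,(400,300)),cv2.resize(b,(338,300))]))
```

```text
5.6 [ 0.02125236  0.65588972 -0.83428481  1.76052206  0.5734684   0.9846828
  0.42249543] [0.54839622 0.28075747 0.12254116] [1.71161387e-01 3.13543998e+00 1.69847078e-03] [-0.31512679 -0.37496184  0.3119973 ]
```

View pics/w2.png

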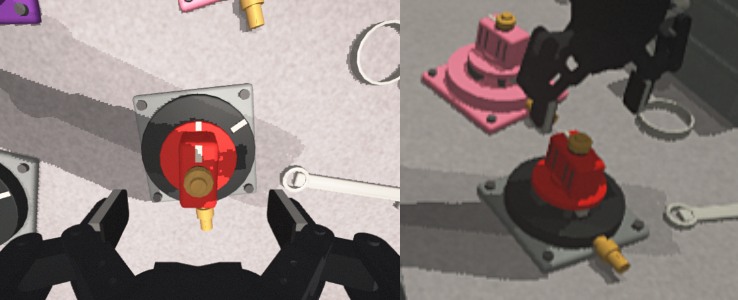

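The wrist view shows the block centred between the fingers (column 199 in both) and square to them. I'm descending to grip height and closing.

Request:
carry_out --series "0 0 2.5 0 1;0 0 2.1 0 1;0 0 1 0 1;0 0 0 0 1;0 0 0 0 1"

```text
clock: 6.32
tcp_pos: [0.5481, 0.2806, 0.066]
orientation: [0.171, 3.136, 0.001]
contact_force: [-0.4, -0.4, 0.6]
grip_width: 0.0854
```

Request:
carry_out --series "0 0 0 0 0;0 0 0 0 0;0 0 0 0 0;0 0 0 0 0;0 0 0 0 0;0 0 0 0 0" --grip_force 60

```text
clock: 7.08
tcp_pos: [0.548, 0.281, 0.0659]
orientation: [0.17, 3.136, 0.002]
contact_force: [-0.0, 3.5, 5.2]
grip_width: 0.0293
```

Gripped: width is 29 mm and side force 3.5 N. Pulling up 16 mm.

Request:
carry_out --series "0 0 -0.4 0 0;0 0 -0.4 0 0;0 0 -0.4 0 0;0 0 -0.4 0 0;0 0 0 0 0;0 0 0 0 0"

```text
clock: 7.82
tcp_pos: [0.5479, 0.2809, 0.0801]
orientation: [-0.17, -3.137, -0.004]
contact_force: [4.8, 7.8, -11.0]
grip_width: 0.0291
```

Run:
```python
from bench import r, eyes
import cv2,numpy as np
o=r.get_obs(); print(o["clock"],o["tcp_pos"],o["orientation"],o["contact_force"],o["moment"])
a=eyes.grab_frame("wrist")["color"]; b=eyes.grab_frame("scene")["color"][160:320,380:560]
cv2.imwrite("pics/w3.png",np.hstack([cv2.resize(a,(400,300)),cv2.resize(b,(338,300))]))
```

```text
7.825 [0.54792104 0.2809231  0.08005717] [-0.17005676 -3.13681591 -0.00389003] [  4.75045866   7.78735078 -11.00907964] [ 1.61799364 -1.00869876 -0.01581971]
```

View pics/w3.png

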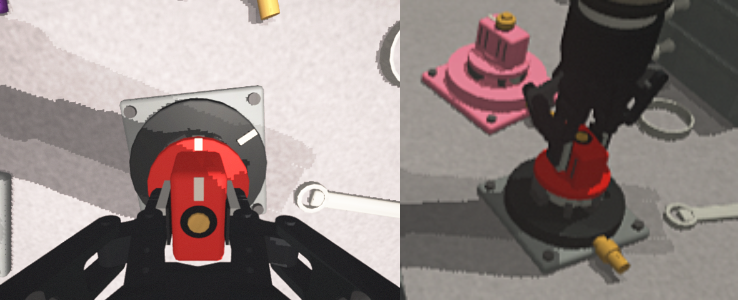

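The collar is up about 14 mm, with -11 N matching spring plus weight, and the collar line still in its open place. I'll add a small lift, ease the side force, then turn clockwise about 0.96.

Request:
carry_out --series "-0.1 0.15 -0.2 0 0;0 0 0 0.16 0;0 0 0 0.16 0;0 0 0 0.16 0;0 0 0 0.16 0;0 0 0 0.16 0;0 0 0 0.16 0;0 0 0 0 0"

```text
clock: 8.93
tcp_pos: [0.5482, 0.2817, 0.0816]
orientation: [-1.601, -2.701, 0.001]
contact_force: [3.3, 4.7, -11.5]
grip_width: 0.0295
```

Request:
carry_out --series "0 0 0 0 0;0 0 0 0 0"

```text
clock: 9.18
tcp_pos: [0.5482, 0.2817, 0.0815]
orientation: [-1.599, -2.702, 0.0]
contact_force: [3.0, 5.8, -11.4]
grip_width: 0.0293
```

Run:
```python
from bench import r, eyes
import cv2,numpy as np
from scipy.spatial.transform import Rotation as Ro
o=r.get_obs(); R=Ro.from_rotvec(o["orientation"]).as_matrix(); print(o["clock"],o["tcp_pos"],R[:,0],R[:,2],o["contact_force"],o["moment"])
a=eyes.grab_frame("wrist")["color"]; b=eyes.grab_frame("scene")["color"][160:320,380:560]
cv2.imwrite("pics/w4.png",np.hstack([cv2.resize(a,(400,300)),cv2.resize(b,(338,300))]))
```

```text
9.175 [0.54822745 0.28165289 0.08150588] [-0.48156685  0.87640819  0.00143478] [-1.73932003e-03  6.81392090e-04 -9.99998255e-01] [  2.98235599   5.78790984 -11.38859102] [ 1.31942043 -0.66887032  0.01323257]
```

View pics/w4.png

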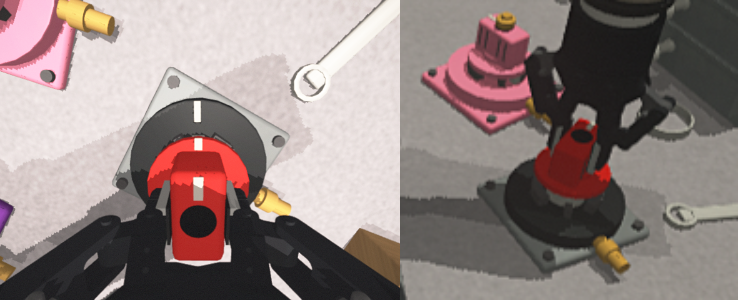

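The collar and base lines are in line (columns 198 and 197). Now I'll lower it guided, check that it seats, then release.

Request:
carry_out --series "0 0 0.5 0 0;0 0 0.5 0 0;0 0 0.4 0 0;0 0 0.4 0 0;0 0 0.1 0 0;0 0 0 0 0;0 0 0 0 0"

```text
clock: 10.15
tcp_pos: [0.5484, 0.2818, 0.0658]
orientation: [-1.6, -2.704, 0.001]
contact_force: [-4.6, -0.2, 15.0]
grip_width: 0.0289
```

TCP is back at 0.0658, the height it had at the grasp, and it presses on the stop, so the collar is seated. Releasing.

Request:
carry_out --series "0 0 -0.1 0 1;0 0 0 0 1;0 0 0 0 1;0 0 0 0 1;0 0 0 0 1;0 0 0 0 1;0 0 0 0 1"

```text
clock: 11.02
tcp_pos: [0.5489, 0.2815, 0.0653]
orientation: [-1.6, -2.704, 0.0]
contact_force: [-0.6, 0.3, -0.4]
grip_width: 0.0855
```

Request:
carry_out --series "0 0 -1.5 0 1;0 0 -3 0 1;0 0 -4 0 1;0 0 -4 0 1;0 0 -4 0 1;0 0 0 0 1;0 0 0 0 1"

```text
clock: 11.9
tcp_pos: [0.5487, 0.2812, 0.2305]
orientation: [1.6, 2.703, -0.0]
contact_force: [0.2, -0.2, -0.9]
grip_width: 0.0852
```

Run:
```python
from bench import r, eyes
import cv2
from h import *
from scipy.spatial.transform import Rotation as Ro
o=r.get_obs(); print(o["clock"],o["tcp_pos"],o["contact_force"],o["grip_width"])
p=eyes.grab_frame("wrist")
T=np.eye(4);T[:3,:3]=Ro.from_rotvec(o["orientation"]).as_matrix();T[:3,3]=o["tcp_pos"]
W=T@np.array(p["T_tool_cam"]); p["R"]=W[:3,:3].T; p["t"]=-W[:3,:3].T@W[:3,3]
c=(.548,.280); yaw=-1.07
im=p["color"].copy(); s=3; o0=proj(p,[c[0],c[1],.06])[0]-[90,100]; o0=np.int32(o0)
cr=cv2.resize(im[max(o0[1],0):o0[1]+190,o0[0]:o0[0]+180],None,fx=s,fy=s,interpolation=cv2.INTER_CUBIC); clean=cr.copy()
t=np.linspace(0,6.28,60)
P=[[c[0]+a*np.cos(yaw)-b*np.sin(yaw),c[1]+a*np.sin(yaw)+b*np.cos(yaw),.09] for a,b in ((-.028,-.015),(.028,-.015),(.028,.015),(-.028,.015))]
for Q,col in ((P,(0,255,0)),(np.c_[c[0]+.036*np.cos(t),c[1]+.036*np.sin(t),0*t+.05],(255,0,255))):
    cv2.polylines(cr,[np.int32((proj(p,Q)-o0)*s)],True,col,1)
b=eyes.grab_frame("scene")["color"][180:320,400:540]
cv2.imwrite("pics/w5.png",cv2.resize(np.hstack([cr,cv2.resize(b,(cr.shape[0],cr.shape[0]))]),(800,400)))
```

```text
11.9 [0.54873002 0.2812264  0.23050786] [ 0.20887388 -0.18002119 -0.86029339] 0.08520742228091714
```

View pics/w5.png

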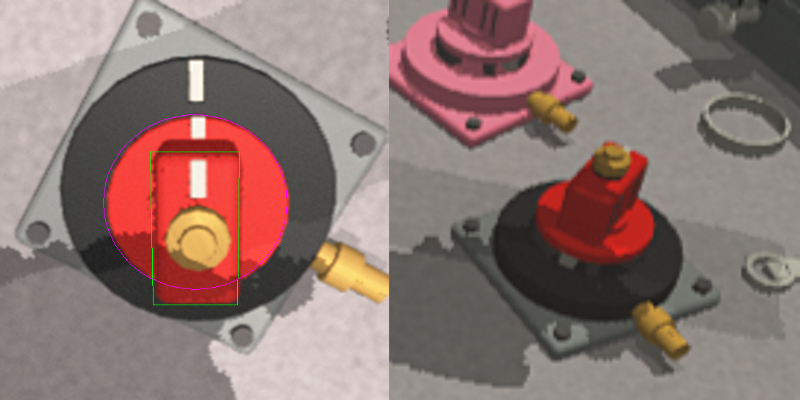

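The lines meet at column 197. The overlay drawn at the home height fits the flange and block, the plug stands proud of the block again, and the arm is clear. Handing in.

```bash
python3 -c "
from bench import r
print(r.hand_in())"
```

```text
the job is handed in; nothing more can be done
None
```

I pulled the red collar up about 15 mm, turned it clockwise 0.96 rad until the white lines met, lowered it fully home and released it. I then retreated to a TCP height of 0.23 m and handed the job in at about 12 s of the 35 s allowed. The hand-in reports no verdict.

- **Last picture:** The collar and base lines are in line. The model overlay at the home height fits the flange and block, and the plug stands above the block as it did at the start.
- **Seating:** Before I let go, the TCP was at 0.0658 m, against 0.0659 m when I first gripped the collar.
- **Contact:** The gripper is open and the contact force was within about 1 N of zero.
- **Other couplers:** I did not touch the blue, yellow or look-alike couplers. I took no separate final measurement of them.
- **Disagreements:** Camera estimates of the collar's position differed by up to about 4 mm. I used the wrist-camera overlay fit. Side forces of up to about 8 N while lifting suggested a remaining offset of 1–2 mm, which I eased before turning.

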